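# Clamp the sound copper offcut in the pipe vice

### The arm

A 7-joint arm with a two-finger parallel gripper is mounted at the origin on the work surface. World frame = base frame: x ahead of the robot, y to its left, z up, the work surface at z = 0. Lengths are in m, angles in rad, forces in N, time in s.
With the tool pointing down it reaches from about 0.4 to 0.9 m from the base axis. Payload 5.6 kg.
Tool frame: the origin (TCP) lies between the finger pads; the fingertips stand 22 mm ahead of it and the grasp point (between the pads) lies 3 mm ahead of it; z points along the fingers, y is the line along which they close (so a half turn about z gives the same grasp; the last joint's range is limited). The gripper opens to 92 mm and grips with 3 to 60 N. Pads are 20 mm wide; open, the fingers measure 128 mm over their backs; the gripper's body (75 mm by 189 mm) begins 69 mm behind the grasp point.
Start: joints at [1.155, 0.468, -0.012, 1.603, 0.006, 1.071, -0.056], TCP at [0.237, -0.605, 0.237] pointing down, gripper open.
Joint ranges: [-2.53, 2.53], [-0.31, 2.02], [-1.57, 1.55], [0.28, 2.44], [-1.29, 4.43], [0.15, 1.84], [-2.92, 2.92]. Speed limits (rad/s): [2.57, 2.57, 3.14, 3.14, 3.14, 3.14, 3.14].

### API

Orientations are given as a unit quaternion [w, x, y, z].
In Python, from workcell import * gives the robot as it stands.
- The arm moves only by the tool arm_command, never from a script. Its argument "commands" is a list of rows, each an object with "dp": the shift along the tool's x, y, z in mm, a list of three; "angular": the turn, a rotation vector about the tool's x, y, z in degrees, a list of three; "jaw": the finger opening in mm, from 0 to 91.9. A call has 1 to 20 rows; each row shifts and turns the commanded pose from where the row before left it, along the tool's axes as they then stand; what a row does not reach is not made up. A row lasts 1/8 s, in which the tool goes at most 62.5 mm and 10.7 degrees, less where a joint would pass 70% of its speed; a pose out of reach is approached as far as the arm can. A call is refused whole if a number of a shift passes 62.5 or a number of a turn 10.7, either way. A call with a gripper value outside its range is refused whole. The fingers move at their own pace and stop on an object; "grip_force" is the grip in N (left out, the last holds). Time passes only in rows, so rows that do not move let the fingers close. It gives the time, the measured TCP pose, the force, the opening and the grip force at its end, in the units of the state.
- observe(): the state, without advancing time (a new reading comes with each control period).
- grab_frame(name): name is "scene" or "top"; returns a dict with "image" (384x512x3 uint8, red, green, blue), "mtx" (3x3 intrinsics, pixels), "dist_coeffs" ([k1, k2, p1, p2, k3] as OpenCV has them; the pictures are not rectified), "T" (4x4, takes a point from camera to world coordinates). Camera axes: x right, y down, z forward; pixel columns grow to the right and rows downward; lengths in m; the calibration is good to about 2 mm. A picture is of the moment at which its call begins. There is no depth.
- job_done(): hands the job in; it is judged then, once.
The state is a dict: "clock": time; "joint_pos": joint angles; "joint_vel": joint speeds; "tau": joint torques, N m; "ee_pos": TCP position; "ee_rot": TCP orientation; "ft_force": force on the tool from outside, world axes, zero at the start; "wrist_torque": the same for the moment, N m; "width": finger opening in m; "grip_force": force on a finger pad.
Only numpy, scipy, OpenCV 4.12 (cv2) and the standard library are available. Lean on these libraries where they do the work, as an engineer would, in place of code of your own. Each camera call takes 0.05 s, during which the arm holds its last target. There are 200 camera calls.

### The job

Pick out the one sound copper offcut on the rack: straight, full length and round at both ends, where the others are cut short, bent or crushed at one end. Thread it through the open yoke of the pipe vice so that its middle lies in the V of the jaws, then crank the vice's T-bar clockwise, letting go and taking it again as often as needed, until the rubber jaw clamps the tube firmly. Leave the other offcuts on the rack and everything else on the bench where it is.

Things in the scene. Friction and masses are not known exactly. Their poses are not given: they have to be found in the camera images.
- tube_sound: the sound offcut: straight round copper tube, 28 mm diameter, 300 mm long, about 0.16 kg. Origin at the middle of its axis; its x axis runs along the tube. It starts lying in one of the four lanes of the rack, any of them, its axis 26 mm above the bench; over its last 60 mm at either end there is nothing of the rack beside it above the board
- tube_short: offcut that is cut short: straight, 28 mm diameter, 215 mm long; same frame; in another lane
- tube_bent: offcut bent in the middle by 17 degrees in the horizontal plane: 28 mm diameter, 300 mm along its bend; origin on the tube's midline near the bend (within 11 mm), x axis roughly along it; in another lane
- tube_crushed: offcut 28 mm in diameter and 300 mm long, whose +x end is crushed flat (8 mm thick, 39 mm wide, over the last 50 mm); same frame; in another lane
- rack: fixed plywood board for offcuts, 250 x 330 x 12 mm, with two rows of wooden spacer blocks (22 mm long, 38 mm wide, tops 32 mm above the bench). Origin at the centre of its underside. Four lanes run along its x axis at y = -111, -37, 37 and 111 mm; the block rows stand at x = -70 and 70 mm, the gap between blocks is 36 mm. Its x axis points away from the robot, roughly radially
- vice: fixed cast yoke pipe vice: foot 150 x 90 mm, origin at the centre of the foot on the bench. Tubes run through it along its y axis; its -y side faces the rack. Steel V jaw inside: 60 mm long in y, trough 55 mm above the bench, 45-degree faces rising to 78 mm at 23 mm either side
- vice_seat (a point): on the vice: where the middle of a 28 mm tube lies when it rests in the V: on the vice's axis, 75 mm above the bench; y axis along the tube's direction (same axes as the vice)
- vice_pad: the rubber-faced upper jaw, 44 x 52 x 8 mm; origin at the centre of its underside, above the V. It sinks 8 mm per turn of the screw (1.27 mm per rad) without turning; underside 99 mm above the bench at screw value 0, so 8.5 to 10 mm clear of a tube in the V at the start. It yields about 1 mm per 8 N once it meets the tube
- vice_bar (a point): centre of the T-bar on top of the screw: a round steel bar 14 mm thick, 134 mm over its ball ends (18 mm balls), lying level on a 13 mm neck on the vice's axis. The point's x axis runs along the bar. It is 225 mm above the bench at screw value 0 and sinks with the screw, 8 mm per turn; the neck is bare down to the boss, over 30 mm below the bar's axis
- vice_screw (a joint): turn of the screw in rad, 0 to 10.5 (there is a stop), growing clockwise seen from above (the jaw goes down). Starts between 0 and 1.3. The jaw meets a 28 mm tube at 8.0; the tube is firmly clamped from 9.0 on, up to the stop. The screw stays where it is left and turns with about 0.12 N m
- spray: grey leak-spray bottle, 52 mm diameter, 150 mm tall, standing beyond one end of the rack; origin at the centre of its foot; to be left alone
- flux: low flux tin, 60 mm diameter, 36 mm tall, beyond the other end of the rack; origin at the centre of its foot; to be left alone
- wrench: wrench 200 mm long lying on the bench, to be left alone
- driver: screwdriver 190 mm long lying on the bench, to be left alone
- tape: white roll of tape, 54 mm across, 14 mm high, to be left alone
- elbow: brass elbow fitting, two 40 mm legs, 34 mm thick, to be left alone
- cutter: tube cutter, about 110 mm long, 22 mm high, to be left alone
- vice_yoke (a point): centre of the yoke's bridge (axes as the vice), 153 mm above the bench. Bridge 120 mm in x, 32 mm in y, from 140 to 166 mm above the bench, with a round boss (40 mm across) up to 178 mm. It stands on two legs at x = -51 and 51 mm, 18 mm wide in x, 28 mm in y (84 mm clear between them)
There are look-alikes about, which are no part of the job. What is shaped like the vice but yellow is not meant. Leave any blue look-alike of the tube_short alone.

How it is judged:
On the way, in this order (a step that is already met when the one before it is completed fails the run):
1. the sound tube lies through the vice, its middle in the V, the jaw still open (distance between tube_sound and vice_seat below 0.04 m and angle between the x axis of tube_sound and the y axis of vice_seat, either way round below 0.1 rad and value of joint vice_screw below 7.5 rad), for 0.2 s.
2. the screw is cranked down until the jaw clamps the tube (contact force between vice_pad and tube_sound above 7 N and value of joint vice_screw above 8.3 rad), for 0.2 s.
At the end, for the whole second after the job is handed in: The sound tube is clamped at rest in the vice: its middle within 40 mm of the middle of the V, its axis within 0.1 rad of the vice's, the jaw screwed down on it (screw past 8.3 rad) and pressing with more than 7 N, and the other three offcuts lie on the rack (all of step 2 and distance between tube_sound and vice_seat below 0.04 m and angle between the x axis of tube_sound and the y axis of vice_seat, either way round below 0.1 rad and linear speed of tube_sound below 0.02 m/s and height (world z) of each of tube_short, tube_bent, tube_crushed below 0.035 m); the robot touches nothing.
It fails at once if another offcut is shifted by more than 40 mm (distance of any of tube_short, tube_bent, tube_crushed from where it was at the start of the episode above 0.04 m).
It fails at once if a bystander (bottle, tin, wrench, screwdriver, tape, elbow, cutter) is shifted by more than 30 mm or the bottle is knocked over (distance of any of spray, flux, wrench, driver, tape, elbow, cutter from where it was at the start of the episode above 0.03 m or angle between spray's own z axis and vertical above 0.5 rad).
It also fails if it takes over 72 s, if anything falls off the work surface, if the arm or the gripper's body presses on something with over 40 N, if the wrist force passes 120 N, or if a joint passes its speed limit or range.

## Working session

There is one attempt and no reset: what is moved stays moved. The work goes in short steps, Python scripts to look and compute and a tool call to move; the robot and the scene stay as the last step left them, time stands still between calls to the robot, and variables do not carry over. Pictures are saved under pics/ and viewed, at most 10 in all, crops included, and the job is handed in when it is done.

Besides the shell and the picture viewer there is one more tool, called as name([rows], argument=value, ...), one row to a line, values as JSON. arm_command: Moves the arm, as the interface text tells. Its arguments: {"type":"object","properties":{"commands":{"type":"array","items":{"type":"object","properties":{"dp":{"type":"array","items":{"type":"number"}},"angular":{"type":"array","items":{"type":"number"}},"jaw":{"type":"number"}}}},"grip_force":{"type":"number"}},"required":["commands"]}

```bash
mkdir -p pics; ls; python3 - <<'E'
from workcell import *
import cv2,numpy as np,pickle
D={}
for n in("scene","top"):
    f=grab_frame(n);D[n]=f
    cv2.imwrite(f"pics/{n}0.png",cv2.resize(f["image"][:,:,::-1],(800,600),interpolation=cv2.INTER_CUBIC))
    print(n,f["mtx"].tolist(),f["dist_coeffs"],np.round(f["T"],3).tolist())
pickle.dump(D,open("f0.pkl","wb"))
s=observe();print(s["ee_pos"],s["ee_rot"],s["clock"])
E
```

```text
pics
scene [[363.953906542689, 0.0, 259.4120907949541], [0.0, 363.953906542689, 187.63567158839814], [0.0, 0.0, 1.0]] [0.00130485 0.         0.         0.         0.        ] [[0.878, 0.286, -0.384, 0.987], [0.479, -0.53, 0.7, -0.762], [-0.003, -0.798, -0.602, 0.914], [0.0, 0.0, 0.0, 1.0]]
top [[452.05735363231275, 0.0, 246.18567216443145], [0.0, 452.05735363231275, 194.42444974258356], [0.0, 0.0, 1.0]] [0.04542719 0.         0.         0.         0.        ] [[0.008, -0.99, 0.14, 0.281], [-1.0, -0.01, -0.016, 0.157], [0.017, -0.139, -0.99, 1.628], [0.0, 0.0, 0.0, 1.0]]
[ 0.23650718 -0.60494385  0.23574857] [-7.31839506e-04  9.82685755e-01  1.85278520e-01 -2.05604718e-04] 0.1
```

View pics/top0.png

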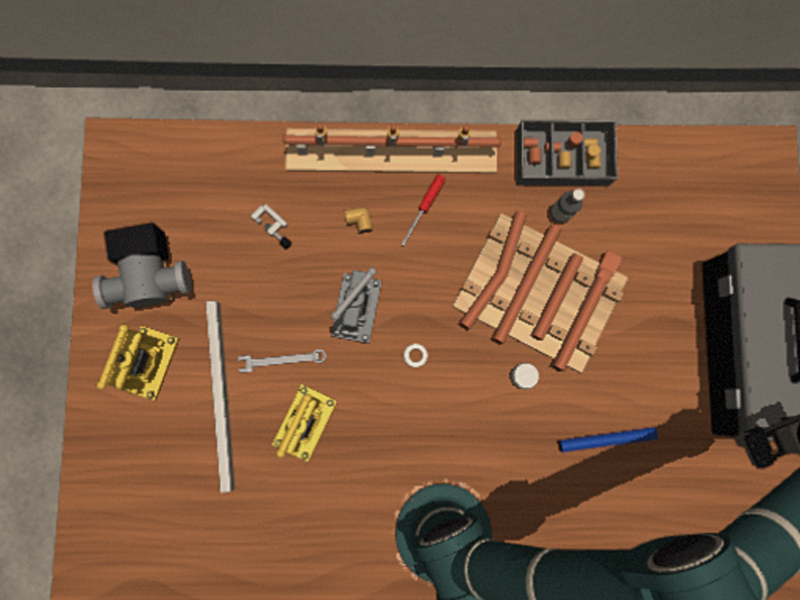

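View pics/scene0.png

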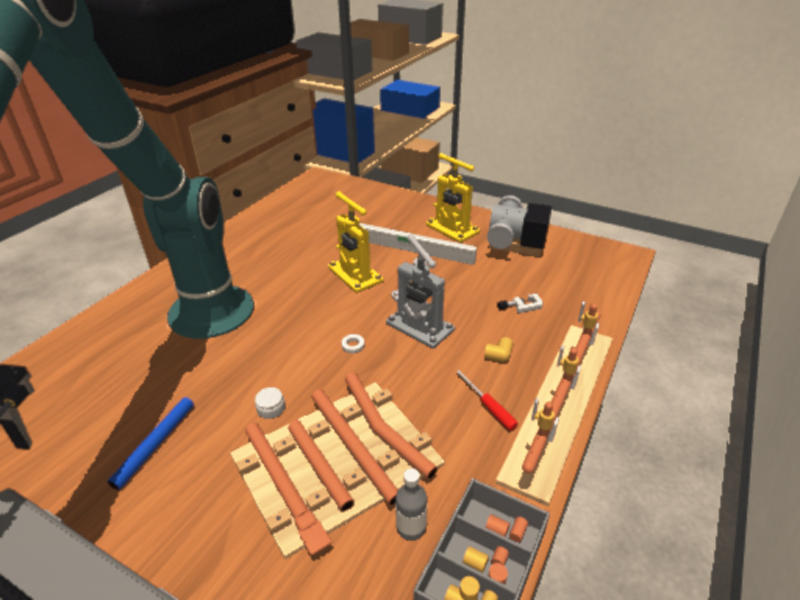

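The top view shows, in 800x600 pixels, these things that could be taken for the sound tube:
- bent offcut (495,270)
- straight full-length tube (527,283)
- short offcut (558,297)
- crushed offcut (588,310)
- blue look-alike (607,440)
- wall-rail pipe (390,138)

I choose the tube at (527,283), and the grey vice at (356,305) rather than the yellow ones. One crop to check the choice and measure both.

```bash
python3 - <<'E'
import cv2,numpy as np,pickle
D=pickle.load(open("f0.pkl","rb"))
t=D["top"]["image"][:,:,::-1];s=D["scene"]["image"][:,:,::-1]
def crop(i,x,y,w,h,k):
    c=cv2.resize(i[y:y+h,x:x+w],None,fx=k,fy=k,interpolation=cv2.INTER_CUBIC)
    for a in range(0,w,10): cv2.putText(c,str(x+a),(a*k,8),0,.28,(0,255,255),1) if a%20==0 else 0; cv2.line(c,(a*k,10),(a*k,14),(0,255,255),1)
    for b in range(10,h,10): cv2.putText(c,str(y+b),(0,b*k+3),0,.28,(0,255,255),1)
    return c
A=crop(t,200,165,50,60,8) # 400x480
B=crop(t,285,130,120,110,3)
C=crop(s,240,140,60,84,5)
im=np.zeros((600,800,3),np.uint8)
im[:480,:400]=A; im[:330,400:760]=B
C=cv2.resize(crop(s,245,145,50,80,3),None,fx=1,fy=1); im[340:580,400:550]=C
C=crop(s,190,225,90,100,2);im[340:540,580:760]=C
cv2.imwrite("pics/crop1.png",im)
E
```

```text
(no output)
```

View pics/crop1.png

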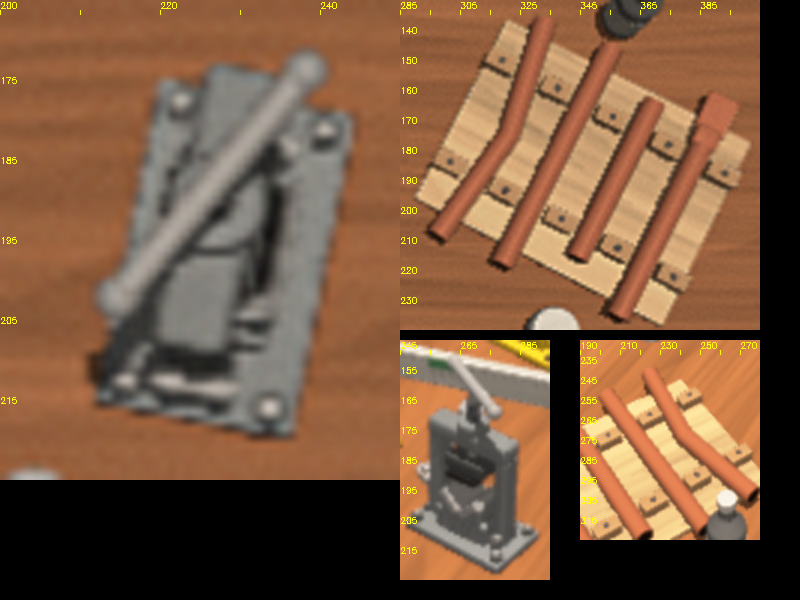

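The crop confirms the choice: the tube is straight and round, with ends at about (354,146) and (319,217) in the top image. The neighbours are visibly bent, short and crushed. The vice foot corners are at about (237,219), (244,179), (220,175) and (212,215), and the bar balls at (238,174) and (214,202).

```bash
cat > h.py <<'E'
import cv2,numpy as np
def ray(f,px,z):
    u=cv2.undistortPoints(np.array(px,float).reshape(-1,1,2),f["mtx"],f["dist_coeffs"]).reshape(-1,2)
    d=np.c_[u,np.ones(len(u))]@f["T"][:3,:3].T; o=f["T"][:3,3]
    return o+d*((z-o[2])/d[:,2])[:,None]
def pix(f,P):
    Ti=np.linalg.inv(f["T"]);r=cv2.Rodrigues(Ti[:3,:3])[0]
    return cv2.projectPoints(np.array(P,float).reshape(-1,1,3),r,Ti[:3,3],f["mtx"],f["dist_coeffs"])[0].reshape(-1,2)
E
python3 - <<'E'
from h import *;import pickle
D=pickle.load(open("f0.pkl","rb"));f=D["top"]
hsv=cv2.cvtColor(f["image"],cv2.COLOR_RGB2HSV)
print([hsv[y,x].tolist() for x,y in((337,181),(345,164),(325,205),(340,155),(330,205))], [hsv[y,x].tolist() for x,y in((300,180),(348,180),(280,200))])
e=ray(f,[(354.3,146),(319.3,217.3)],.028);m=e.mean(0);d=e[0]-e[1]
print("tube",m,np.linalg.norm(d),np.degrees(np.arctan2(d[1],d[0])))
for z in(.012,):
    c=ray(f,[(236.9,219.4),(244,179),(220.2,175),(212.1,215.2)],z)
    print(c.round(4),"c",c.mean(0))
    L=(c[1]+c[2]-c[0]-c[3])/2;W=(c[3]+c[2]-c[0]-c[1])/2
    print(np.linalg.norm(L),np.linalg.norm(W),np.degrees(np.arctan2(L[1],L[0])),np.degrees(np.arctan2(W[1],W[0])))
b=ray(f,[(238.2,173.7),(214.1,202.1)],.225);d=b[0]-b[1];print("bar",b.mean(0),np.linalg.norm(d),np.degrees(np.arctan2(d[1],d[0])))
# other top-camera objects
for n,p,z in(("spray top",(365,122),.15),("flux",(336,240),.036),("driver",(283,116),.02),("elbow",(229,140),.03),("tape",(266,227),.014),("bentnear",(297.5,207),.026),("bentfar",(331.5,138),.026)):
    print(n,ray(f,[p],z).round(3))
E
```

```text
[[8, 150, 187], [9, 154, 176], [8, 150, 189], [15, 107, 205], [18, 99, 227]] [[15, 123, 185], [15, 111, 206], [11, 147, 154]]
tube [ 0.55766662 -0.19447814  0.028     ] 0.29221641121811215 -26.613990888865587
[[0.4181 0.1639 0.012 ]
 [0.5652 0.1398 0.012 ]
 [0.5789 0.2263 0.012 ]
 [0.4323 0.2529 0.012 ]] c [0.49862252 0.19571415 0.012     ]
0.14905781333152282 0.08885060162878788 -9.813139327991513 80.92480119192723
bar [0.49896625 0.19769736 0.225     ] 0.11750274114697803 -39.23462097511055
spray top [[ 0.741 -0.266  0.15 ]]
flux [[ 0.347 -0.185  0.036]]
driver [[ 0.801 -0.002  0.02 ]]
elbow [[0.705 0.196 0.03 ]]
tape [[0.392 0.06  0.014]]
bentnear [[ 0.463 -0.052  0.026]]
bentfar [[ 0.718 -0.178  0.026]]
```

arm_command([
  {"dp":[18.6,-47.7,0],"jaw":52},
  {"dp":[18.6,-47.7,0]},
  {"dp":[18.6,-47.7,0]},
  {"dp":[18.6,-47.7,0]},
  {"angular":[0,0,9.6]},
  {"angular":[0,0,9.6]},
  {"angular":[0,0,9.6]},
  {"angular":[0,0,9.6]},
  {"angular":[0,0,9.6]},
  {"dp":[13,-47,10]},
  {"dp":[13,-47,10]},
  {"dp":[13,-47,10]},
  {"dp":[13,-47,10]},
  {"dp":[13,-47,10]},
  {"dp":[13,-47,10]},
  {"dp":[13,-47,10]},
  {"dp":[0,0,0]},
], grip_force=60)

```text
invalid input
```

arm_command([
  {"dp":[18.6,-47.7,0],"angular":[0,0,0],"jaw":52},
  {"dp":[18.6,-47.7,0],"angular":[0,0,0],"jaw":52},
  {"dp":[18.6,-47.7,0],"angular":[0,0,0],"jaw":52},
  {"dp":[18.6,-47.7,0],"angular":[0,0,0],"jaw":52},
  {"dp":[0,0,0],"angular":[0,0,9.6],"jaw":52},
  {"dp":[0,0,0],"angular":[0,0,9.6],"jaw":52},
  {"dp":[0,0,0],"angular":[0,0,9.6],"jaw":52},
  {"dp":[0,0,0],"angular":[0,0,9.6],"jaw":52},
  {"dp":[0,0,0],"angular":[0,0,9.6],"jaw":52},
  {"dp":[13,-47,10],"angular":[0,0,0],"jaw":52},
  {"dp":[13,-47,10],"angular":[0,0,0],"jaw":52},
  {"dp":[13,-47,10],"angular":[0,0,0],"jaw":52},
  {"dp":[13,-47,10],"angular":[0,0,0],"jaw":52},
  {"dp":[13,-47,10],"angular":[0,0,0],"jaw":52},
  {"dp":[13,-47,10],"angular":[0,0,0],"jaw":52},
  {"dp":[13,-47,10],"angular":[0,0,0],"jaw":52},
  {"dp":[0,0,0],"angular":[0,0,0],"jaw":52},
], grip_force=60)

```text
clock: 2.22
ee_pos: [0.4668, -0.1437, 0.1657]
ee_rot: [-0.001, 0.974, -0.227, -0.001]
ft_force: [-0.6, -0.4, -0.6]
width: 0.052
grip_force: 0.0
```

arm_command([
  {"dp":[0,4.5,40],"angular":[0,0,0.4],"jaw":52},
  {"dp":[0,0,40],"angular":[0,0,0],"jaw":52},
  {"dp":[0,0,30],"angular":[0,0,0],"jaw":52},
  {"dp":[0,0,18.5],"angular":[0,0,0],"jaw":52},
  {"dp":[0,0,0],"angular":[0,0,0],"jaw":52},
])

```text
clock: 2.85
ee_pos: [0.4616, -0.152, 0.0369]
ee_rot: [0.0, 0.972, -0.234, -0.002]
ft_force: [0.6, 0.3, -0.7]
width: 0.0521
grip_force: 0.0
```

```bash
python3 - <<'E'
from workcell import *
from h import *
s=observe();print(s["ee_pos"],s["joint_pos"].round(2) if hasattr(s["joint_pos"],'round') else s["joint_pos"])
t=grab_frame("top")["image"][:,:,::-1];c=grab_frame("scene")["image"][:,:,::-1]
im=np.hstack([cv2.resize(t[130:240,285:405],(400,367),interpolation=2),cv2.resize(c[215:325,130:250],(400,367),interpolation=2)])
cv2.imwrite("pics/g1.png",im)
E
```

```text
[ 0.46162952 -0.15198748  0.03694064] [ 0.4   0.53 -0.18  2.11  0.18  0.52 -1.96]
```

View pics/g1.png

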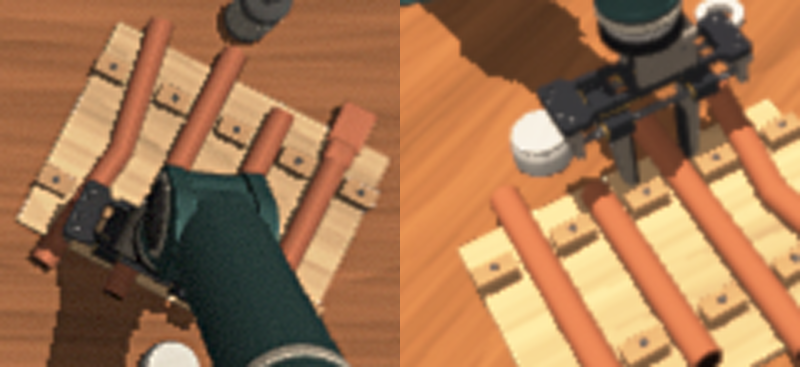

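Fingers straddle the sound tube, at about (625,155) and (690,125) in the scene crop with the tube between them. Close and lift.

arm_command([
  {"dp":[0,0,0],"angular":[0,0,0],"jaw":15},
  {"dp":[0,0,0],"angular":[0,0,0],"jaw":15},
  {"dp":[0,0,0],"angular":[0,0,0],"jaw":15},
  {"dp":[0,0,0],"angular":[0,0,0],"jaw":15},
  {"dp":[0,0,0],"angular":[0,0,0],"jaw":15},
  {"dp":[0,0,-15],"angular":[0,0,0],"jaw":15},
  {"dp":[0,0,-25],"angular":[0,0,0],"jaw":15},
  {"dp":[0,0,-25],"angular":[0,0,0],"jaw":15},
  {"dp":[0,0,0],"angular":[0,0,0],"jaw":15},
], grip_force=60)

```text
clock: 4.08
ee_pos: [0.4641, -0.1523, 0.1048]
ee_rot: [0.0, 0.972, -0.234, 0.002]
ft_force: [1.3, 0.4, -1.2]
width: 0.0267
grip_force: 60.0
```

arm_command([
  {"dp":[0,0,0],"angular":[0,0,-6],"jaw":15},
  {"dp":[0,0,0],"angular":[0,0,-10],"jaw":15},
  {"dp":[0,0,0],"angular":[0,0,-10],"jaw":15},
  {"dp":[0,0,0],"angular":[0,0,-10],"jaw":15},
  {"dp":[0,0,0],"angular":[0,0,-10],"jaw":15},
  {"dp":[0,0,0],"angular":[0,0,-10],"jaw":15},
  {"dp":[0,0,0],"angular":[0,0,-10],"jaw":15},
  {"dp":[0,0,0],"angular":[0,0,-10],"jaw":15},
  {"dp":[0,0,0],"angular":[0,0,-10],"jaw":15},
  {"dp":[0,0,0],"angular":[0,0,-10],"jaw":15},
  {"dp":[0,0,0],"angular":[0,0,-7],"jaw":15},
  {"dp":[0,0,0],"angular":[0,0,-4.5],"jaw":15},
  {"dp":[0,0,0],"angular":[0,0,0],"jaw":15},
])

```text
clock: 5.7
ee_pos: [0.4625, -0.1516, 0.1021]
ee_rot: [-0.001, 0.764, 0.645, -0.0]
ft_force: [-0.0, -0.1, -2.6]
width: 0.0268
grip_force: 60.0
```

```bash
python3 - <<'E'
from workcell import *
from h import *
import pickle
s=observe();p=np.array(s["ee_pos"]);q=s["ee_rot"];print(p,q,np.round(s["joint_pos"],2))
t=grab_frame("top");c=grab_frame("scene");pickle.dump((t,c,s),open("f1.pkl","wb"))
def crop(i,x,y,w,h,k):
    c=cv2.resize(i[y:y+h,x:x+w],None,fx=k,fy=k,interpolation=cv2.INTER_CUBIC)
    for a in range(0,w,20): cv2.putText(c,str(x+a),(a*k,8),0,.3,(0,255,255),1);cv2.line(c,(a*k,10),(a*k,14),(0,255,255),1)
    for b in range(20,h,20): cv2.putText(c,str(y+b),(0,b*k+3),0,.3,(0,255,255),1)
    return c
A=crop(np.ascontiguousarray(t["image"][:,:,::-1]),205,150,100,100,4)
B=crop(np.ascontiguousarray(c["image"][:,:,::-1]),170,150,100,100,4)
cv2.imwrite("pics/g2.png",np.hstack([A,B]))
a=np.radians(80.5);u=np.array([np.cos(a),np.sin(a),0]);g=p-[0,0,.0105]
for n,f in(("top",t),("scene",c)):
    print(n,"pred tip, mid, axis ends",pix(f,[g+u*.253,g+u*.1,g+u*.253+[0,0,.014],g+u*.253-[0,0,.014]]).round(1).tolist())
E
```

```text
[ 0.46248451 -0.15157991  0.10213014] [-8.17705950e-04  7.63940512e-01  6.45286003e-01 -4.47513239e-04] [ 0.79  0.49 -0.66  2.06  0.45  0.73 -0.32]
top pred tip, mid, axis ends [[256.3, 192.6], [300.2, 200.3], [256.5, 192.0], [256.1, 193.2]]
scene pred tip, mid, axis ends [[256.8, 205.5], [227.6, 229.3], [256.7, 202.4], [256.8, 208.6]]
```

View pics/g2.png

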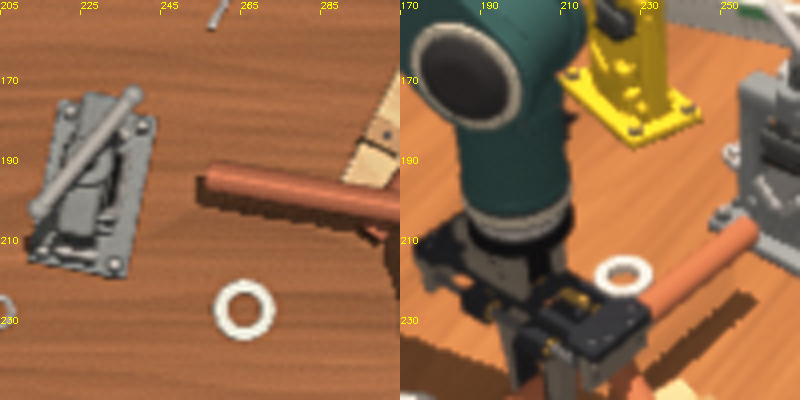

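```bash
cat > fit.py <<'E'
from h import *
from scipy.optimize import least_squares
def mask(f,box,seed):
    hsv=cv2.cvtColor(cv2.GaussianBlur(f["image"],(3,3),0),cv2.COLOR_RGB2HSV).astype(int)
    h=(hsv[...,0]+10)%180-10
    m=((h<11)&(hsv[...,1]>120)&(hsv[...,2]>110)).astype(np.uint8)
    o=np.zeros_like(m);x,y,X,Y=box;o[y:Y,x:X]=m[y:Y,x:X]
    o=cv2.morphologyEx(o,cv2.MORPH_OPEN,np.ones((3,3)))
    l=cv2.connectedComponents(o)[1];return l==l[seed[1],seed[0]]
E
python3 - <<'E'
from fit import *;import pickle
t,c,s=pickle.load(open("f1.pkl","rb"))
im=[]
for f,b,sd in((t,(245,180,295,210),(280,198)),(c,(235,195,265,235),(245,218))):
    m=mask(f,b,sd);x,y=np.nonzero(m.T);print(m.sum(),x.min(),x.max())
    r=f["image"].astype(int)
    for X in range(x.min(),x.max()+1,4): print(X,y[x==X].min(),y[x==X].max(),end="; ")
    print()
    cx=[b[0]+3,sd[0]]
    print([cv2.cvtColor(f["image"],cv2.COLOR_RGB2HSV)[sd[1]+k,sd[0]].tolist() for k in range(-8,9,2)])
E
```

```text
293 256 294
256 193 195; 260 190 197; 264 191 198; 268 191 198; 272 192 199; 276 193 200; 280 194 200; 284 194 201; 288 195 202; 292 196 202; 
[[12, 153, 170], [12, 151, 149], [8, 152, 154], [9, 153, 195], [9, 152, 191], [8, 152, 143], [13, 161, 68], [11, 148, 62], [11, 148, 150]]
215 235 258
235 220 227; 239 217 225; 243 214 222; 247 210 219; 251 207 216; 255 205 212; 
[[12, 165, 219], [10, 162, 231], [10, 160, 239], [10, 164, 229], [9, 164, 201], [9, 163, 142], [12, 166, 194], [12, 164, 205], [12, 167, 202]]
```

arm_command([
  {"dp":[0,-11,0],"angular":[0,1.6,0],"jaw":15},
  {"dp":[0,-11,11.5],"angular":[0,0,0],"jaw":15},
  {"dp":[25,0,0],"angular":[0,0,0],"jaw":15},
  {"dp":[25,0,0],"angular":[0,0,0],"jaw":15},
  {"dp":[0,0,0],"angular":[0,0,0],"jaw":15},
  {"dp":[0,0,0],"angular":[0,0,0],"jaw":15},
])

```text
clock: 6.55
ee_pos: [0.4495, -0.0986, 0.0925]
ee_rot: [-0.009, 0.764, 0.646, 0.01]
ft_force: [0.9, 0.2, -2.5]
width: 0.0266
grip_force: 60.0
```

```bash
python3 - <<'E'
from workcell import *
from fit import *
s=observe();p=np.array(s["ee_pos"]);q=s["ee_rot"];print(p,np.round(q,4))
t=grab_frame("top");c=grab_frame("scene")
def crop(i,x,y,w,h,k):
    c=cv2.resize(i[y:y+h,x:x+w],None,fx=k,fy=k,interpolation=cv2.INTER_CUBIC)
    for a in range(0,w,10): cv2.putText(c,str(x+a),(a*k,8),0,.3,(0,255,255),1);cv2.line(c,(a*k,10),(a*k,14),(0,255,255),1)
    for b in range(10,h,10): cv2.putText(c,str(y+b),(0,b*k+3),0,.3,(0,255,255),1)
    return c
A=crop(np.ascontiguousarray(t["image"][:,:,::-1]),205,165,66,66,6)
B=crop(np.ascontiguousarray(c["image"][:,:,::-1]),235,150,66,66,6)
cv2.imwrite("pics/g3.png",np.hstack([A,B]))
a=np.radians(80.5);u=np.array([np.cos(a),np.sin(a),0]);g=p-[0,0,.0105]
for n,f,b,sd in(("top",t,(220,175,295,215),(265,195)),("scene",c,(235,180,290,235),(258,207))):
    print(n,"tip,mid",pix(f,[g+u*.253,g+u*.1]).round(1).tolist())
    m=mask(f,b,sd);x,y=np.nonzero(m.T)
    print([(X,(y[x==X].min()+y[x==X].max())/2) for X in range(x.min(),x.max()+1,4)])
E
```

```text
[ 0.44949452 -0.09863194  0.09248439] [-0.0091  0.7635  0.6457  0.0101]
top tip,mid [[240.8, 196.6], [284.5, 204.3]]
[(0, np.float64(191.5)), (4, np.float64(191.5)), (8, np.float64(191.5)), (12, np.float64(191.5)), (16, np.float64(191.5)), (20, np.float64(191.5)), (24, np.float64(191.5)), (28, np.float64(191.5)), (32, np.float64(191.5)), (36, np.float64(191.5)), (40, np.float64(191.5)), (44, np.float64(191.5)), (48, np.float64(191.5)), (52, np.float64(191.5)), (56, np.float64(191.5)), (60, np.float64(191.5)), (64, np.float64(191.5)), (68, np.float64(191.5)), (72, np.float64(191.5)), (76, np.float64(191.5)), (80, np.float64(191.5)), (84, np.float64(191.5)), (88, np.float64(191.5)), (92, np.float64(191.5)), (96, np.float64(191.5)), (100, np.float64(191.5)), (104, np.float64(191.5)), (108, np.float64(191.5)), (112, np.float64(191.5)), (116, np.float64(191.5)), (120, np.float64(191.5)), (124, np.float64(191.5)), (128, np.float64(191.5)), (132, np.float64(191.5)), (136, np.float64(191.5)), (140, np.float64(191.5)), (144, np.float64(191.5)), (148, np.float64(191.5)), (152, np.float64(191.5
[... 4965 characters left out ...]
404, np.float64(191.5)), (408, np.float64(191.5)), (412, np.float64(191.5)), (416, np.float64(191.5)), (420, np.float64(191.5)), (424, np.float64(191.5)), (428, np.float64(191.5)), (432, np.float64(191.5)), (436, np.float64(191.5)), (440, np.float64(191.5)), (444, np.float64(191.5)), (448, np.float64(191.5)), (452, np.float64(191.5)), (456, np.float64(191.5)), (460, np.float64(191.5)), (464, np.float64(191.5)), (468, np.float64(191.5)), (472, np.float64(191.5)), (476, np.float64(191.5)), (480, np.float64(191.5)), (484, np.float64(191.5)), (488, np.float64(191.5)), (492, np.float64(191.5)), (496, np.float64(191.5)), (500, np.float64(191.5)), (504, np.float64(191.5)), (508, np.float64(191.5))]
```

View pics/g3.png

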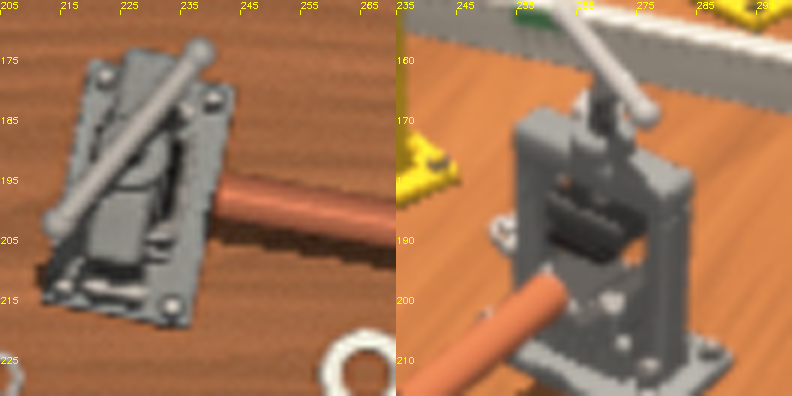

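arm_command([
  {"dp":[0,0,2],"angular":[0,0,0.5],"jaw":15},
  {"dp":[20,0,0.55],"angular":[0,0,0],"jaw":15},
  {"dp":[20,0,0.55],"angular":[0,0,0],"jaw":15},
  {"dp":[20,0,0.55],"angular":[0,0,0],"jaw":15},
  {"dp":[0,0,0],"angular":[0,0,0],"jaw":15},
])

```text
clock: 7.28
ee_pos: [0.4606, -0.0381, 0.091]
ee_rot: [-0.009, 0.766, 0.643, 0.011]
ft_force: [-0.9, 0.1, -1.5]
width: 0.0266
grip_force: 60.0
```

arm_command([
  {"dp":[22.5,-0.5,0.7],"angular":[0,0,0],"jaw":15},
  {"dp":[22.5,-0.5,0.7],"angular":[0,0,0],"jaw":15},
  {"dp":[22.5,-0.5,0.7],"angular":[0,0,0],"jaw":15},
  {"dp":[22.5,-0.5,0.7],"angular":[0,0,0],"jaw":15},
  {"dp":[22.5,-0.5,0.7],"angular":[0,0,0],"jaw":15},
  {"dp":[22.5,-0.5,0.7],"angular":[0,0,0],"jaw":15},
  {"dp":[0,0,0],"angular":[0,0,0],"jaw":15},
])

```text
clock: 8.15
ee_pos: [0.4812, 0.0949, 0.0905]
ee_rot: [-0.009, 0.766, 0.643, 0.011]
ft_force: [-0.1, -0.0, -1.9]
width: 0.0263
grip_force: 60.0
```

arm_command([
  {"dp":[0,0,2.5],"angular":[0,0,0],"jaw":15},
  {"dp":[0,0,2.5],"angular":[0,0,0],"jaw":15},
  {"dp":[0,0,0],"angular":[0,0,0],"jaw":15},
])

```text
clock: 8.52
ee_pos: [0.4816, 0.0933, 0.0855]
ee_rot: [-0.009, 0.767, 0.642, 0.01]
ft_force: [0.3, -2.9, 1.5]
width: 0.0265
grip_force: 60.0
```

arm_command([
  {"dp":[0,0,0],"angular":[0,0,0],"jaw":34},
  {"dp":[0,0,0],"angular":[0,0,0],"jaw":50},
  {"dp":[0,0,0],"angular":[0,0,0],"jaw":60},
  {"dp":[0,0,0],"angular":[0,0,0],"jaw":60},
  {"dp":[0,0,-30],"angular":[0,0,0],"jaw":60},
  {"dp":[0,0,-50],"angular":[0,0,0],"jaw":60},
  {"dp":[0,0,-50],"angular":[0,0,0],"jaw":60},
  {"dp":[0,0,-50],"angular":[0,-1.5,0],"jaw":60},
  {"dp":[0,0,-30],"angular":[0,0,0],"jaw":60},
  {"dp":[-40,0,0],"angular":[0,0,0],"jaw":60},
  {"dp":[-40,0,0],"angular":[0,0,0],"jaw":60},
  {"dp":[0,0,0],"angular":[0,0,0],"jaw":60},
])

```text
clock: 10.02
ee_pos: [0.4659, 0.008, 0.2952]
ee_rot: [-0.0, 0.768, 0.64, -0.0]
ft_force: [-0.3, 0.1, -0.4]
width: 0.06
grip_force: 0.0
```

```bash
python3 - <<'E'
from workcell import *
from h import *
s=observe();print(s["ee_pos"],np.round(s["ee_rot"],4),np.round(s["joint_pos"],2))
t=grab_frame("top");c=grab_frame("scene")
def crop(i,x,y,w,h,k):
    c=cv2.resize(i[y:y+h,x:x+w],None,fx=k,fy=k,interpolation=cv2.INTER_CUBIC)
    for a in range(0,w,10): cv2.putText(c,str(x+a),(a*k,8),0,.3,(0,255,255),1);cv2.line(c,(a*k,10),(a*k,14),(0,255,255),1)
    for b in range(10,h,10): cv2.putText(c,str(y+b),(0,b*k+3),0,.3,(0,255,255),1)
    return c
A=crop(np.ascontiguousarray(t["image"][:,:,::-1]),175,155,100,80,4)
B=crop(np.ascontiguousarray(c["image"][:,:,::-1]),225,150,90,80,4)
cv2.imwrite("pics/g4.png",np.hstack([A,B]))
a=np.radians(80.5);u=np.array([np.cos(a),np.sin(a),0]);o=np.array([.4985,.197,.075])
for f in(t,c): print("pred ends",pix(f,[o-.15*u,o+.15*u]).round(1).tolist())
E
```

```text
[0.46587941 0.00801139 0.29519922] [-2.000e-04  7.680e-01  6.404e-01 -1.000e-04] [ 0.65  0.17 -0.81  1.93  0.14  1.1  -0.4 ]
pred ends [[270.2, 202.1], [185.0, 187.1]]
pred ends [[242.4, 214.4], [290.8, 175.4]]
```

View pics/g4.png

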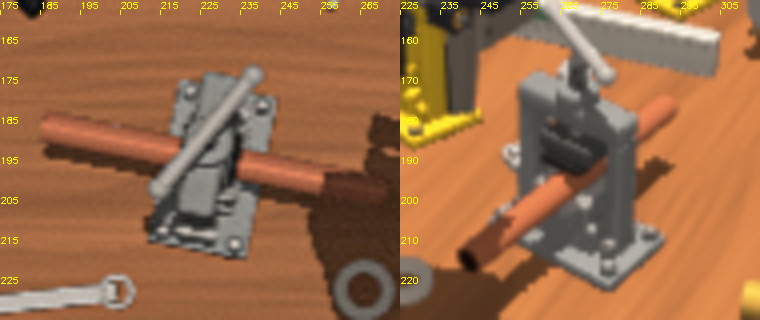

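The tube lies through the vice: ends at about (186,187) and (270,202) in the top view and (242,214) in the scene view, all as predicted. Next, the T-bar.

arm_command([
  {"dp":[38.5,-0.3,0],"angular":[0,0,0],"jaw":60},
  {"dp":[38.5,-0.3,0],"angular":[0,0,0],"jaw":60},
  {"dp":[38.5,-0.3,0],"angular":[0,0,0],"jaw":60},
  {"dp":[38.5,-0.3,0],"angular":[0,0,0],"jaw":60},
  {"dp":[38.5,-0.3,0],"angular":[0,0,0],"jaw":60},
  {"dp":[0,0,0],"angular":[0,0,-10.2],"jaw":60},
  {"dp":[0,0,0],"angular":[0,0,-10.2],"jaw":60},
  {"dp":[0,0,0],"angular":[0,0,-10.2],"jaw":60},
  {"dp":[0,0,0],"angular":[0,0,-10.2],"jaw":60},
  {"dp":[0,0,0],"angular":[0,0,-10.2],"jaw":60},
  {"dp":[0,0,0],"angular":[0,0,-10.2],"jaw":60},
  {"dp":[0,0,0],"angular":[0,0,0],"jaw":60},
])

```text
clock: 11.62
ee_pos: [0.4979, 0.2022, 0.2956]
ee_rot: [-0.001, 0.332, 0.943, 0.001]
ft_force: [-0.0, 0.4, -0.1]
width: 0.0601
grip_force: 0.0
```

```bash
python3 - <<'E'
from workcell import *
import numpy as np
s=observe();q=s["ee_rot"];print(s["ee_pos"],np.degrees(2*np.arctan2(q[2],q[1])),np.round(s["joint_pos"],2),s["wrist_torque"])
E
```

```text
[0.4979459  0.20222678 0.29559472] 141.17186295123608 [ 0.41  0.44 -1.1   1.76  0.42  1.2   0.08] [ 0.00352097 -0.19181311 -0.01657598]
```

arm_command([
  {"dp":[-3.8,-3.4,0],"angular":[0,0,0],"jaw":60},
  {"dp":[0,0,30],"angular":[0,0,0],"jaw":60},
  {"dp":[0,0,25],"angular":[0,0,0],"jaw":60},
  {"dp":[0,0,11.5],"angular":[0,0,0],"jaw":60},
  {"dp":[0,0,0],"angular":[0,0,0],"jaw":60},
])

```text
clock: 12.25
ee_pos: [0.4991, 0.1959, 0.229]
ee_rot: [-0.001, 0.333, 0.943, 0.001]
ft_force: [0.7, -0.2, -0.0]
width: 0.0599
grip_force: 0.0
```

```bash
python3 - <<'E'
from workcell import *
from h import *
s=observe();print(s["ee_pos"])
c=grab_frame("scene");t=grab_frame("top")
A=cv2.resize(t["image"][150:250,180:280,::-1],(400,400),interpolation=2)
B=cv2.resize(c["image"][120:200,225:305,::-1],(400,400),interpolation=2)
cv2.imwrite("pics/g5.png",np.hstack([A,B]))
E
```

```text
[0.49910607 0.1958641  0.22895993]
```

View pics/g5.png

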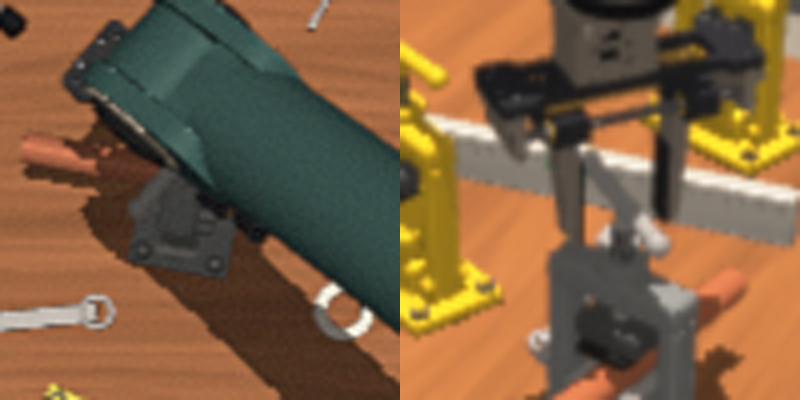

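The bar lies between the fingers, which show at about (570,190) and (665,160) in the scene crop. Close, then do the first stroke of about 160°.

arm_command([
  {"dp":[0,0,0],"angular":[0,0,0],"jaw":5},
  {"dp":[0,0,0],"angular":[0,0,0],"jaw":5},
  {"dp":[0,0,0],"angular":[0,0,0],"jaw":5},
  {"dp":[0,0,0],"angular":[0,0,0],"jaw":5},
  {"dp":[0,0,0],"angular":[0,0,0],"jaw":5},
  {"dp":[0,0,0.1],"angular":[0,0,5],"jaw":5},
  {"dp":[0,0,0.2],"angular":[0,0,10],"jaw":5},
  {"dp":[0,0,0.2],"angular":[0,0,10],"jaw":5},
  {"dp":[0,0,0.2],"angular":[0,0,10],"jaw":5},
  {"dp":[0,0,0.2],"angular":[0,0,10],"jaw":5},
  {"dp":[0,0,0.2],"angular":[0,0,10],"jaw":5},
  {"dp":[0,0,0],"angular":[0,0,0],"jaw":5},
], grip_force=50)

```text
clock: 13.85
ee_pos: [0.5002, 0.1977, 0.2282]
ee_rot: [-0.001, 0.731, 0.683, 0.003]
ft_force: [4.9, 4.5, -4.9]
width: 0.0128
grip_force: 50.0
```

```bash
cat > st.py <<'E'
from workcell import *
import numpy as np
s=observe();q=s["ee_rot"];print(np.round(s["ee_pos"],4),np.degrees(2*np.arctan2(q[2],q[1])),np.round(s["joint_pos"],2),np.round(s["wrist_torque"],2),s["width"],s["clock"])
E
python3 st.py
```

```text
[0.5002 0.1977 0.2282] 86.1268970984211 [ 0.22  0.42 -0.82  1.85  0.35  1.02 -0.81] [ 1.04 -0.9  -0.14] 0.012769250231691166 13.85
```

arm_command([
  {"dp":[0.7,0.7,0.7],"angular":[0,0,5],"jaw":5},
  {"dp":[0,0,0.23],"angular":[0,0,10],"jaw":5},
  {"dp":[0,0,0.23],"angular":[0,0,10],"jaw":5},
  {"dp":[0,0,0.23],"angular":[0,0,10],"jaw":5},
  {"dp":[0,0,0.23],"angular":[0,0,10],"jaw":5},
  {"dp":[0,0,0.23],"angular":[0,0,10],"jaw":5},
  {"dp":[0,0,0.23],"angular":[0,0,10],"jaw":5},
  {"dp":[0,0,0.23],"angular":[0,0,10],"jaw":5},
  {"dp":[0,0,0.23],"angular":[0,0,10],"jaw":5},
  {"dp":[0,0,0.23],"angular":[0,0,10],"jaw":5},
  {"dp":[0,0,0.23],"angular":[0,0,10],"jaw":5},
  {"dp":[0,0,0],"angular":[0,0,0],"jaw":5},
])

```text
clock: 15.35
ee_pos: [0.4998, 0.1991, 0.2258]
ee_rot: [-0.003, 0.987, -0.162, 0.0]
ft_force: [-1.7, 4.9, 1.8]
width: 0.0123
grip_force: 50.0
```

```bash
python3 st.py
```

```text
[0.4998 0.1991 0.2258] -18.664303838658057 [-0.07  0.33 -0.44  1.87  0.17  0.97 -2.48] [ 1.36  0.18 -0.12] 0.012307087640393063 15.35
```

arm_command([
  {"dp":[0,0,0],"angular":[0,0,0],"jaw":45},
  {"dp":[0,0,0],"angular":[0,0,0],"jaw":45},
  {"dp":[0,0,-40],"angular":[0,0,0],"jaw":45},
  {"dp":[0,0,0],"angular":[0,0,-10.6],"jaw":45},
  {"dp":[0,0,0],"angular":[0,0,-10.6],"jaw":45},
  {"dp":[0,0,0],"angular":[0,0,-10.6],"jaw":45},
  {"dp":[0,0,0],"angular":[0,0,-10.6],"jaw":45},
  {"dp":[0,0,0],"angular":[0,0,-10.6],"jaw":45},
  {"dp":[0,0,0],"angular":[0,0,-10.6],"jaw":45},
  {"dp":[0,0,0],"angular":[0,0,-10.6],"jaw":45},
  {"dp":[0,0,0],"angular":[0,0,-10.6],"jaw":45},
  {"dp":[0,0,0],"angular":[0,0,-10.6],"jaw":45},
  {"dp":[0,0,0],"angular":[0,0,-10.6],"jaw":45},
  {"dp":[0,0,0],"angular":[0,0,-10.6],"jaw":45},
  {"dp":[0,0,0],"angular":[0,0,-10.6],"jaw":45},
  {"dp":[0,0,0],"angular":[0,0,-10.6],"jaw":45},
  {"dp":[0,0,0],"angular":[0,0,-10.6],"jaw":45},
  {"dp":[0,0,0],"angular":[0,0,-10.6],"jaw":45},
  {"dp":[0,0,0],"angular":[0,0,-10.6],"jaw":45},
  {"dp":[0,0,0],"angular":[0,0,-10.6],"jaw":45},
])

```text
clock: 17.85
ee_pos: [0.5001, 0.1954, 0.2647]
ee_rot: [-0.0, 0.159, 0.987, 0.0]
ft_force: [-0.7, 0.4, -0.0]
width: 0.045
grip_force: 0.0
```

```bash
python3 st.py
```

```text
[0.5001 0.1954 0.2647] 161.7066396950637 [ 0.39  0.47 -1.07  1.8   0.45  1.14  0.43] [ 0.06 -0.14 -0.  ] 0.04498680787426425 17.85
```

arm_command([
  {"dp":[1.1,3.4,0],"angular":[0,0,0.4],"jaw":45},
  {"dp":[0,0,25],"angular":[0,0,0],"jaw":45},
  {"dp":[0,0,14.5],"angular":[0,0,0],"jaw":45},
  {"dp":[0,0,0],"angular":[0,0,0],"jaw":5},
  {"dp":[0,0,0],"angular":[0,0,0],"jaw":5},
  {"dp":[0,0,0],"angular":[0,0,0],"jaw":5},
  {"dp":[0,0,0],"angular":[0,0,0],"jaw":5},
  {"dp":[0,0,0.1],"angular":[0,0,5],"jaw":5},
  {"dp":[0,0,0.22],"angular":[0,0,10],"jaw":5},
  {"dp":[0,0,0.22],"angular":[0,0,10],"jaw":5},
  {"dp":[0,0,0.22],"angular":[0,0,10],"jaw":5},
  {"dp":[0,0,0.22],"angular":[0,0,10],"jaw":5},
  {"dp":[0,0,0.22],"angular":[0,0,10],"jaw":5},
  {"dp":[0,0,0.22],"angular":[0,0,10],"jaw":5},
  {"dp":[0,0,0.22],"angular":[0,0,10],"jaw":5},
])

```text
clock: 19.73
ee_pos: [0.5007, 0.2, 0.2246]
ee_rot: [0.0, 0.734, 0.68, 0.001]
ft_force: [0.7, -0.2, 1.1]
width: 0.0127
grip_force: 50.0
```

```bash
python3 st.py
```

```text
[0.5007 0.2    0.2246] 85.63254126507105 [ 0.14  0.4  -0.73  1.85  0.31  1.   -0.79] [-0.32 -0.27  0.1 ] 0.012679779550670428 19.725
```

arm_command([
  {"dp":[0,0,0.23],"angular":[0,0,10],"jaw":5},
  {"dp":[0,0,0.23],"angular":[0,0,10],"jaw":5},
  {"dp":[0,0,0.23],"angular":[0,0,10],"jaw":5},
  {"dp":[0,0,0.23],"angular":[0,0,10],"jaw":5},
  {"dp":[0,0,0.23],"angular":[0,0,10],"jaw":5},
  {"dp":[0,0,0.23],"angular":[0,0,10],"jaw":5},
  {"dp":[0,0,0.23],"angular":[0,0,10],"jaw":5},
  {"dp":[0,0,0.23],"angular":[0,0,10],"jaw":5},
  {"dp":[0,0,0.23],"angular":[0,0,10],"jaw":5},
  {"dp":[0,0,0.23],"angular":[0,0,10],"jaw":5},
  {"dp":[0,0,0.1],"angular":[0,0,5],"jaw":5},
  {"dp":[0,0,0],"angular":[0,0,0],"jaw":5},
  {"dp":[0,0,0],"angular":[0,0,0],"jaw":45},
  {"dp":[0,0,0],"angular":[0,0,0],"jaw":45},
  {"dp":[0,0,-40],"angular":[0,0,0],"jaw":45},
])

```text
clock: 21.6
ee_pos: [0.4978, 0.1996, 0.259]
ee_rot: [0.001, 0.986, -0.165, -0.004]
ft_force: [1.6, -0.5, 0.8]
width: 0.0403
grip_force: 0.0
```

```bash
python3 st.py
```

```text
[0.4978 0.1996 0.259 ] -18.96796833060527 [-0.13  0.29 -0.37  1.83  0.11  1.05 -2.45] [ 0.07 -0.07  0.01] 0.040347955637011386 21.6
```

arm_command([
  {"dp":[0,0,0],"angular":[0,0,-10.6],"jaw":45},
  {"dp":[0,0,0],"angular":[0,0,-10.6],"jaw":45},
  {"dp":[0,0,0],"angular":[0,0,-10.6],"jaw":45},
  {"dp":[0,0,0],"angular":[0,0,-10.6],"jaw":45},
  {"dp":[0,0,0],"angular":[0,0,-10.6],"jaw":45},
  {"dp":[0,0,0],"angular":[0,0,-10.6],"jaw":45},
  {"dp":[0,0,0],"angular":[0,0,-10.6],"jaw":45},
  {"dp":[0,0,0],"angular":[0,0,-10.6],"jaw":45},
  {"dp":[0,0,0],"angular":[0,0,-10.6],"jaw":45},
  {"dp":[0,0,0],"angular":[0,0,-10.6],"jaw":45},
  {"dp":[0,0,0],"angular":[0,0,-10.6],"jaw":45},
  {"dp":[0,0,0],"angular":[0,0,-10.6],"jaw":45},
  {"dp":[0,0,0],"angular":[0,0,-10.6],"jaw":45},
  {"dp":[0,0,0],"angular":[0,0,-10.6],"jaw":45},
  {"dp":[0,0,0],"angular":[0,0,-10.6],"jaw":45},
  {"dp":[0,0,0],"angular":[0,0,-10.6],"jaw":45},
  {"dp":[0,0,0],"angular":[0,0,-10.6],"jaw":45},
  {"dp":[0,0,0],"angular":[0,0,0],"jaw":45},
])

```text
clock: 23.85
ee_pos: [0.4997, 0.2003, 0.2613]
ee_rot: [-0.001, 0.164, 0.986, 0.001]
ft_force: [0.4, -0.4, 0.1]
width: 0.0452
grip_force: 0.0
```

```bash
python3 st.py
```

```text
[0.4997 0.2003 0.2613] 161.08331494963335 [ 0.32  0.43 -0.96  1.81  0.39  1.11  0.46] [ 0.05 -0.11 -0.03] 0.04517765496740842 23.85
```

arm_command([
  {"dp":[0,0,25],"angular":[0,0,0],"jaw":45},
  {"dp":[0,0,15],"angular":[0,0,0],"jaw":45},
  {"dp":[0,0,0],"angular":[0,0,0],"jaw":5},
  {"dp":[0,0,0],"angular":[0,0,0],"jaw":5},
  {"dp":[0,0,0],"angular":[0,0,0],"jaw":5},
  {"dp":[0,0,0],"angular":[0,0,0],"jaw":5},
  {"dp":[0,0,0.1],"angular":[0,0,5],"jaw":5},
  {"dp":[0,0,0.22],"angular":[0,0,10],"jaw":5},
  {"dp":[0,0,0.22],"angular":[0,0,10],"jaw":5},
  {"dp":[0,0,0.22],"angular":[0,0,10],"jaw":5},
  {"dp":[0,0,0.22],"angular":[0,0,10],"jaw":5},
  {"dp":[0,0,0.22],"angular":[0,0,10],"jaw":5},
  {"dp":[0,0,0.22],"angular":[0,0,10],"jaw":5},
  {"dp":[0,0,0.22],"angular":[0,0,10],"jaw":5},
  {"dp":[0,0,0.22],"angular":[0,0,10],"jaw":5},
  {"dp":[0,0,0.22],"angular":[0,0,10],"jaw":5},
  {"dp":[0,0,0.22],"angular":[0,0,10],"jaw":5},
  {"dp":[0,0,0.22],"angular":[0,0,10],"jaw":5},
], grip_force=60)

```text
clock: 26.1
ee_pos: [0.501, 0.1997, 0.2197]
ee_rot: [-0.0, 0.921, 0.389, 0.001]
ft_force: [1.7, -1.3, 0.2]
width: 0.0127
grip_force: 60.0
```

```bash
python3 st.py
```

```text
[0.501  0.1997 0.2197] 45.82519306146181 [-0.04  0.35 -0.49  1.87  0.2   0.97 -1.39] [-0.38 -0.41  0.14] 0.012652498614463449 26.1
```

arm_command([
  {"dp":[0,0,0.22],"angular":[0,0,10],"jaw":5},
  {"dp":[0,0,0.22],"angular":[0,0,10],"jaw":5},
  {"dp":[0,0,0.22],"angular":[0,0,10],"jaw":5},
  {"dp":[0,0,0.22],"angular":[0,0,10],"jaw":5},
  {"dp":[0,0,0.22],"angular":[0,0,10],"jaw":5},
  {"dp":[0,0,0.22],"angular":[0,0,10],"jaw":5},
  {"dp":[0,0,0.1],"angular":[0,0,5],"jaw":5},
  {"dp":[0,0,0],"angular":[0,0,0],"jaw":5},
])

```text
clock: 27.1
ee_pos: [0.5011, 0.1993, 0.2182]
ee_rot: [-0.001, 0.987, -0.164, 0.001]
ft_force: [2.9, -3.9, 3.6]
width: 0.0124
grip_force: 60.0
```

```bash
python3 st.py; python3 - <<'E'
from workcell import *
from h import *
c=grab_frame("scene")
cv2.imwrite("pics/g6.png",cv2.resize(c["image"][140:220,230:310,::-1],(560,560),interpolation=2))
E
```

```text
[0.5011 0.1993 0.2182] -18.82393781241151 [-0.21  0.32 -0.28  1.88  0.11  0.95 -2.44] [-0.79 -0.44 -0.03] 0.012433052757157219 27.1
```

View pics/g6.png

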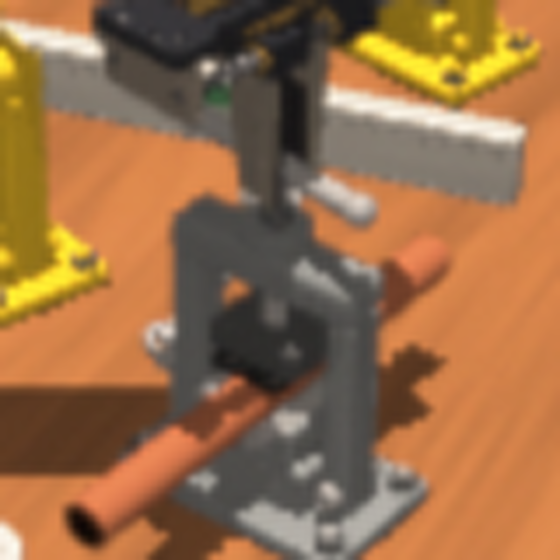

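The rubber jaw sits on the tube (about (270,350) in the crop). A little extra turn, then release and retreat.

arm_command([
  {"dp":[0,0,0.1],"angular":[0,0,7],"jaw":5},
  {"dp":[0,0,0],"angular":[0,0,0],"jaw":5},
  {"dp":[0,0,0],"angular":[0,0,0],"jaw":45},
  {"dp":[0,0,0],"angular":[0,0,0],"jaw":45},
  {"dp":[0,0,0],"angular":[0,0,0],"jaw":45},
  {"dp":[0,0,-40],"angular":[0,0,0],"jaw":45},
  {"dp":[0,0,-40],"angular":[0,0,0],"jaw":45},
  {"dp":[0,0,0],"angular":[0,0,0],"jaw":45},
  {"dp":[0,0,0],"angular":[0,0,0],"jaw":45},
])

```text
clock: 28.28
ee_pos: [0.4994, 0.1999, 0.2967]
ee_rot: [-0.001, 0.975, -0.223, -0.001]
ft_force: [0.3, 0.0, -0.7]
width: 0.0448
grip_force: 0.0
```

```bash
python3 st.py; python3 - <<'E'
from workcell import *
print(job_done())
E
```

```text
[0.4994 0.1999 0.2967] -25.808209321009414 [-0.21  0.24 -0.27  1.8   0.07  1.12 -2.53] [ 0.09 -0.    0.  ] 0.04484013697052068 28.275
the job is handed in; nothing more can be done
None
```

The job is handed in at 28 s: the sound tube lies centred in the V of the grey vice with the jaw screwed down on it (about 9.2 rad or more, worked out from the turns made, not read off the screw), and the arm is clear; no verdict came back.

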